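Zero the coffee grinder with the inner knob and lock it

TASK

Zero the coffee grinder: turn the inner steel fine-adjustment knob clockwise (seen from above) until you feel the burrs just meet, wind it lightly snug against them without forcing it, and leave it there. Then slide the red lock fully across towards the knobs' side of the grinder to lock the setting, and let go. Do not turn or lean on the black outer coarse ring, and leave the cup, the mug and the honey jar where they are.

Things in the scene. Friction and masses are not known exactly. Their poses are not given: they have to be found in the camera images.
- grinder: Coffee grinder, fixed: aluminium box 174 x 274 mm (x, y), flat black deck 120 mm high. Origin under its centre on the worktop; +x to its back, +y to its left, z up. On the deck: two concentric knobs, vertical axis at x +20, y -68 mm; an amber hopper with black lid, 94 mm wide, 56 mm high, at x +30, y +75 mm; the red lock near the front edge.
- fine_knob: Inner knob: steel disc 43 mm wide, 5 mm thick, with an upright bar grip 36 mm long, 12 mm thick, rising 21 mm above the disc; red line on top at its pointer end. Origin on the knobs' axis at the disc's underside, 140 mm above the worktop; z up, x along the bar to the red line, y across it. Friction 0.05 Nm; it stays where it is left and may need more than one grasp.
- coarse_ring (a joint): The outer ring, rad: 0 at the start, positive counter-clockwise from above. Black knurled ring, fixed axis, round and below the inner knob, 68 mm wide, 16 mm high, its top 138 mm above the worktop (2 mm below the underside of the knob's disc), with an orange mark. It turns very easily (0.03 Nm).
- burr (a joint): How far the inner knob has wound the burr spring past the point where the burrs meet, rad; 0 until they meet. Torque 0.20 Nm + 1.5 Nm/rad x this value. On release it stays if below 0.13; from more it springs back to about 0.13. Lightly snug: 0.04 to 0.12; from 0.25 on the burrs are being forced.
- lock (a joint): Travel of the red lock, m: 0 open (at the start), 0.026 fully locked. It slides towards -y of the grinder (the knobs' side), friction 1.5 N, and stays where it is left.
- lock_grip (a point): Centre of the top of the red lock's fin, 145 mm above the worktop; axes as the grinder. Fin 18 mm along grinder x, 11 mm thick along y, 19 mm high above its black foot (18 x 24 mm, top 126 mm above the worktop). It starts at x -60, y +43 mm of the grinder's frame and slides along grinder -y on a steel track.
- cup: Grey espresso cup with a wooden handle, 60 mm wide, 63 mm high, standing beside the grinder. Origin at its underside.
- honey: Honey jar with a black and white cap, 60 mm wide, 99 mm high, standing beside the grinder. Origin at its underside.
- stripe_mug: Black-and-white striped mug with a handle, 92 mm wide, 95 mm high, standing beside the grinder. Origin at its underside.
- knob_top (a point): Centre of the top of the inner knob's bar, on the knobs' axis, 166 mm above the worktop; axes as fine_knob. Clockwise from above (x turns from grinder +x towards grinder -y) the knob meets the burrs 0.7 to 1.8 rad from its start: where differs every time, cannot be seen and must be felt. There the torque jumps from 0.05 to 0.20 Nm, then rises by 1.5 Nm per rad.

How it is judged (in metres and radians):
On the way, in this order (a step that is already met when the one before it is completed fails the run):
1. the inner knob is wound snug against the burrs (burr over 0.02 rad) while the lock is still open (value of joint burr above 0.02 rad and value of joint lock below 0.006 m), for 0.2 s.
2. the lock is slid fully across (value of joint lock above 0.022 m), for 0.2 s.
At the end, for the whole second after the job is handed in: The inner knob rests snug against the burrs (burr spring wound 0.02 to 0.2 rad), the lock is slid across by more than 22 of its 26 mm, the outer ring is within 0.06 rad of its start, and everything is let go (value of joint burr between 0.02 and 0.2 rad and value of joint lock above 0.022 m and value of joint coarse_ring between -0.06 and 0.06 rad); the robot touches nothing.
It fails at once if the outer ring is turned by more than 0.06 rad (value of joint coarse_ring above 0.06 rad or value of joint coarse_ring below -0.06 rad).
It fails at once if the burrs are forced: the burr spring is wound beyond 0.25 rad (more than 0.57 Nm) (value of joint burr above 0.25 rad).
It fails at once if the outer ring is pressed with more than 4 N (contact force between anything else and coarse_ring above 4 N).
It fails at once if the lock is closed before the burrs meet (value of joint lock above 0.01 m and value of joint burr below 0.01 rad).
It fails at once if the cup, the mug or the honey jar is moved by more than 20 mm (distance of any of cup, stripe_mug, honey from where it was at the start of the episode above 0.02 m).
It also fails if it takes over 72 s, if anything falls off the work surface, if the arm or the gripper's body presses on something with over 40 N, if the wrist force passes 120 N, or if a joint passes its speed limit or range.

ROBOT

A 6-joint arm with a two-finger parallel gripper is mounted at the origin on a cart in front of the work surface, level with it; the furniture and walls round the work are solid. World frame = base frame: x ahead of the robot, y to its left, z up, the work surface at z = 0. Lengths are in mm, angles in rad, forces in N, time in s.
With the tool pointing down it reaches from about 375 to 925 mm from the base axis. Payload 5.7 kg.
Tool frame: the origin (TCP) lies midway between the tips of the shut fingers; the grasp point (between the pads) lies ctrl.hold_point_z behind it (ctrl.hold_point_z is the distance from the TCP to the grasp point, in mm); z points along the fingers, y is the line along which they close (so a half turn about z gives the same grasp; the last joint's range is limited). The gripper opens to 88 mm and grips with 3 to 60 N. Pads are 20 mm wide; open, the fingers measure 115 mm over their backs; the gripper's body (75 mm by 178 mm) begins 61 mm behind the grasp point.
Start: joints at [-1.28, 0.359, 1.51, -0, 1.272, -0.115], TCP at [236.834, -551.246, 222.623] pointing down, gripper open.
Joint ranges: [-2.97, 2.97], [-1.01, 2.36], [0.21, 2.38], [-0.96, 4.11], [0.2, 2.71], [-2.98, 2.98]. Speed limits (rad/s): [2.39, 2.39, 3.14, 3.14, 3.14, 3.14].

INTERFACE

Orientations are given as [roll, pitch, yaw] about the fixed x, y, z axes, in that order (R = Rz(yaw) Ry(pitch) Rx(roll)).
In Python, from workcell import ctrl, imaging gives the robot as it stands. Calls block until the motion is done:
- ctrl.goto(position, orientation): joint-space move of the TCP to a pose.
- ctrl.move_linear(position, frame=None, vel=150, until_force=None): straight line of the TCP; frame=None keeps the orientation; vel is the mean speed in mm/s. With until_force (N) it stops when the force on the tool has changed by that much, and returns True; else False.
- ctrl.move_j(angles): joint-space move.
- ctrl.gripper_to(opening): finger opening in mm; the grip force is fixed at half the most; returns when the fingers have stopped.
- ctrl.sleep(seconds).
- ctrl.solve_ik(position, orientation): joint angles nearest the present ones, or None.
- imaging.get_image(name): name is "scene" or "top" or "wrist"; returns the picture (480x640x3 uint8, blue, green, red); there is no depth.
- imaging.get_calibration(name): a dict with "mtx" (3x3 intrinsics, pixels), "origin" and "rotation" of the camera in the world; the wrist camera has in their place "mount" (4x4, takes a point from camera to tool coordinates, whose origin is the TCP and whose axes are the flange's). Camera axes: x right, y up, looking along -z (the intrinsics and any distortion apply to the point x, -y, -z); pixel columns grow to the right and rows downward; lengths in mm; the calibration is good to about 2 mm. A picture is of the moment at which its call begins: read the wrist's pose just before it. get_calibration takes no time and is no camera call.
A pose or a line that the arm cannot do raises ctrl.IKError and nothing moves.
- ctrl.job_done(): hands the job in, once; it reports no verdict.
Readings, each from a call of its own:
- ctrl.read_time_s(): time.
- ctrl.read_joints(): joint angles.
- ctrl.read_joint_velocities(): joint speeds.
- ctrl.read_joint_torque(): joint torques, N m.
- ctrl.read_tool_pos(): TCP position.
- ctrl.read_tool_rot(): TCP orientation.
- ctrl.read_contact_force(): force on the tool from outside, world axes, zero at the start.
- ctrl.read_torque(): the same for the moment, N m.
- ctrl.read_gripper_width(): finger opening in mm.
Only numpy, scipy, OpenCV 4.12 (cv2) and the standard library are available. Lean on these libraries where they do the work, as an engineer would, in place of code of your own. Each camera call takes 0.05 s, during which the arm holds its last target. There are 200 camera calls.

## Working session

There is one attempt and no reset: what is moved stays moved. The work goes in short steps, each a Python script; the robot and the scene stay as the last script left them, time stands still between calls to the robot, and variables do not carry over. Pictures are saved under pics/ and viewed, on a budget of 10 in all, crops included, one or two more only if the job needs it, and the job is handed in when it is done.

```bash
ls; mkdir -p pics; python3 - <<'E'
from workcell import ctrl, imaging
import cv2
for n in ["scene","top"]:
    cv2.imwrite(f"pics/{n}0.png",imaging.get_image(n))
    c=imaging.get_calibration(n); print(n,c)
print(imaging.get_calibration("wrist"))
print(ctrl.hold_point_z, ctrl.read_time_s(), ctrl.read_tool_rot(), ctrl.read_torque(), ctrl.read_contact_force())
E
```

```text
pics
scene {'mtx': array([[499.38396315,   0.        , 323.37650841],
       [  0.        , 499.38396315, 236.03052748],
       [  0.        ,   0.        ,   1.        ]]), 'origin': array([-34.43947732, 824.69324244, 688.96709575]), 'rotation': array([ 1.05694656, -0.01125794, -2.44876969])}
top {'mtx': array([[614.47813178,   0.        , 318.53444859],
       [  0.        , 614.47813178, 229.49148767],
       [  0.        ,   0.        ,   1.        ]]), 'origin': array([ 353.5471751 ,  -93.41271453, 1389.4180422 ]), 'rotation': array([ 0.22276771, -0.00523237, -0.97652278])}
{'mtx': array([[354.79750132,   0.        , 320.92794279],
       [  0.        , 354.79750132, 237.15040367],
       [  0.        ,   0.        ,   1.        ]]), 'mount': array([[-9.03245993e-04,  9.51329799e-01,  3.08173324e-01,
         8.45041214e+01],
       [ 9.99999575e-01,  9.17021903e-04,  1.00123350e-04,
        -9.31251141e-03],
       [-1.87351363e-04,  3.08173284e-01, -9.51330222e-01,
        -1.62360121e+02],
       [ 0.00000000e+00,  0.00000000e+00,  0.00000000e+00,
         1.00000000e+00]])}
18.700000000000003 0.1 [-3.13996409e+00 -1.53191589e-04  4.05813831e-01] [0.05442743 0.00196098 0.01594401] [ 0.39514204 -0.65261476 -0.00271101]
```

View pics/top0.png

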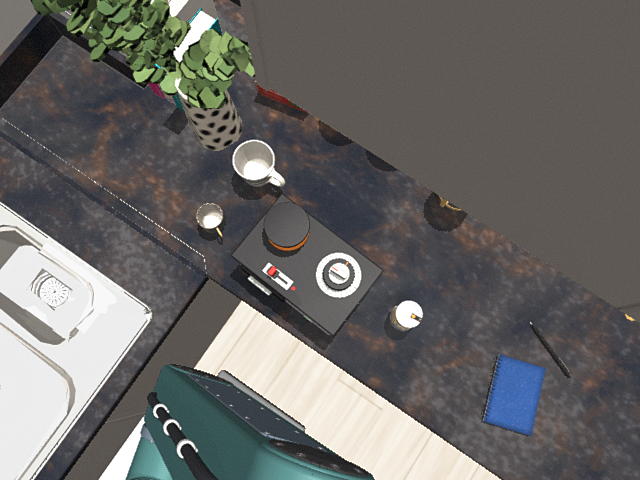

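View pics/scene0.png

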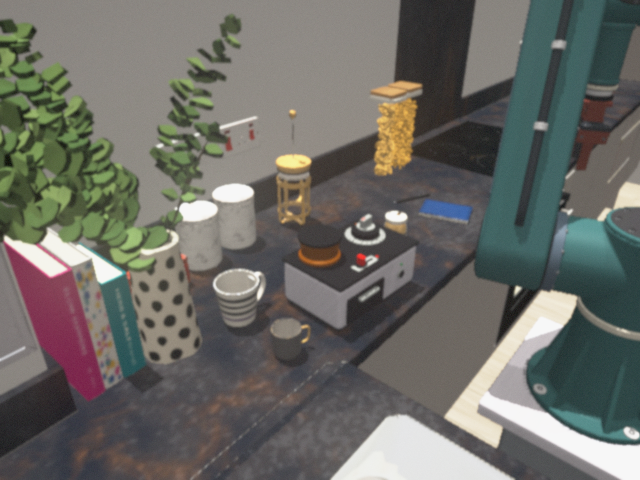

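The top view shows the grinder rotated on the worktop, with the knob at about (338,272), the hopper lid at (287,226) and the red lock fin at (270,268). The mug is at (255,163), the cup at (210,216) and the honey jar at (406,316). Next I'll get a rough position and move the wrist camera over it.

```bash
cat > h.py <<'E'
from workcell import ctrl, imaging
import numpy as np, cv2
from scipy.spatial.transform import Rotation as R
def cam(name):
    c=imaging.get_calibration(name)
    if name=="wrist":
        T=np.eye(4); T[:3,:3]=R.from_euler('xyz',ctrl.read_tool_rot()).as_matrix(); T[:3,3]=ctrl.read_tool_pos()
        T=T@c["mount"]; return c["mtx"],T[:3,3],T[:3,:3]
    return c["mtx"],c["origin"],R.from_euler('xyz',c["rotation"]).as_matrix()
def ray(C,uv,z):
    K,o,M=C
    d=np.linalg.inv(K)@[uv[0],uv[1],1]; d=M@[d[0],-d[1],-d[2]]
    return o+d*(z-o[2])/d[2]
def proj(C,p):
    K,o,M=C; q=M.T@(np.array(p)-o); q=K@[q[0],-q[1],-q[2]]; return q[:2]/q[2]
E
python3 - <<'E'
from h import *
C=cam("top")
for n,uv,z in [("knob",(338,271),166),("hop",(287,222),176),("fin",(270,268),145),("c1",(234,256),120),("c2",(283,196),120),("c3",(382,270),120),("c4",(331,334),120),("mug",(255,160),95),("cup",(210,214),63),("honey",(406,313),99)]:
    print(n,ray(C,uv,z).round(1))
k=ray(C,(338,271),166)
f=k[:2]-0
for yaw in np.arange(-3.1,3.1,.4):
    q=ctrl.solve_ik([k[0],k[1],300],[np.pi,0,yaw]); print(round(yaw,2),None if q is None else np.round(q,2))
E
```

```text
knob [537.8 -23.9 166. ]
hop [561.9 117.  176. ]
fin [468.1  96.  145. ]
c1 [448.9 176.9 120. ]
c2 [613.8 166.4 120. ]
c3 [598.  -96.2 120. ]
c4 [428.7 -81.3 120. ]
mug [652.1 270.1  95. ]
cup [500.3 288.7  63. ]
honey [ 553.8 -186.9   99. ]
-3.1 [-0.17  0.21  1.53  0.    1.4  -1.79]
-2.7 [-0.17  0.21  1.53  0.    1.4  -2.19]
-2.3 [-0.17  0.21  1.53  0.    1.4  -2.59]
-1.9 None
-1.5 [-0.17  0.21  1.53 -0.    1.4   2.9 ]
-1.1 [-0.17  0.21  1.53 -0.    1.4   2.5 ]
-0.7 [-0.17  0.21  1.53 -0.    1.4   2.1 ]
-0.3 [-0.17  0.21  1.53 -0.    1.4   1.7 ]
0.1 [-0.17  0.21  1.53 -0.    1.4   1.3 ]
0.5 [-0.17  0.21  1.53 -0.    1.4   0.9 ]
0.9 [-0.17  0.21  1.53 -0.    1.4   0.5 ]
1.3 [-0.17  0.21  1.53 -0.    1.4   0.1 ]
1.7 [-0.17  0.21  1.53  0.    1.4  -0.3 ]
2.1 [-0.17  0.21  1.53  0.    1.4  -0.7 ]
2.5 [-0.17  0.21  1.53  0.    1.4  -1.1 ]
2.9 [-0.17  0.21  1.53  0.    1.4  -1.5 ]
```

```bash
python3 - <<'E'
from h import *
ctrl.goto([525,0,330],[np.pi,0,0.2])
C=cam("wrist"); im=imaging.get_image("wrist"); cv2.imwrite("pics/w1.png",im)
print(ctrl.read_time_s(),ctrl.read_tool_pos(),ctrl.read_tool_rot())
for p in [(537.8,-23.9,166),(468,96,145),(561,117,176)]: print(proj(C,p))
E
```

```text
2.4 [525.04134282  -0.77761125 329.79404682] [3.14147341e+00 3.48643569e-04 1.98935461e-01]
[347.56230016 207.65830539]
[218.3692708  245.28581538]
[196.20982397 153.61878136]
```

View pics/w1.png

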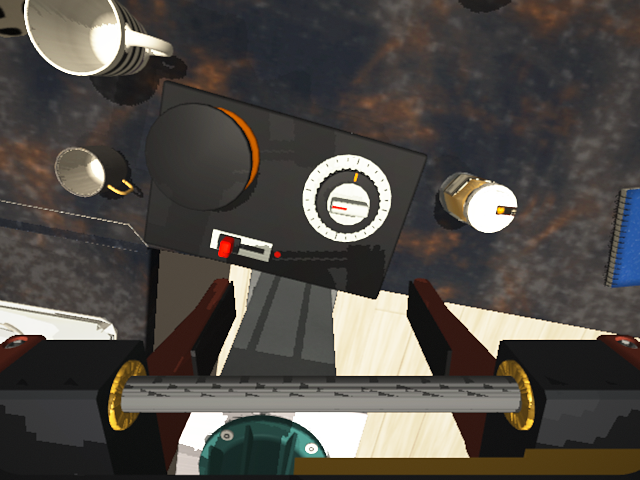

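```bash
python3 - <<'E'
from h import *
im=cv2.imread("pics/w1.png")
C=cam("wrist")
hsv=cv2.cvtColor(im,cv2.COLOR_BGR2HSV)
red=cv2.inRange(hsv,(0,130,60),(6,255,255))|cv2.inRange(hsv,(172,130,60),(180,255,255))
red[:140]=0; red[270:]=0; red[:,:190]=0; red[:,400:]=0
n,l,s,c=cv2.connectedComponentsWithStats(red)
for i in range(1,n):
    if s[i,4]>3: print("red",s[i],c[i].round(1))
# dial
w=(hsv[...,1]<40)&(hsv[...,2]>170); w=w.astype(np.uint8)*255; w[:140]=0;w[250:]=0;w[:,:295]=0;w[:,400:]=0
cs,_=cv2.findContours(w,cv2.RETR_EXTERNAL,cv2.CHAIN_APPROX_NONE)
cn=max(cs,key=cv2.contourArea); e=cv2.fitEllipse(cv2.convexHull(cn)); print("dial",e)
for z in (120,121,122): print(z,ray(C,e[0],z))
crop=im[140:280,190:400]; cv2.imwrite("pics/w1c.png",cv2.resize(crop,(798,532),interpolation=cv2.INTER_CUBIC))
E
```

```text
red [332 206  15   4  28] [339.  207.5]
red [218 236  16  22 270] [225.7 246.6]
red [274 251   7   7  41] [276.9 254.1]
dial ((346.3869323730469, 197.84165954589844), (86.7269058227539, 88.92906188964844), 64.40877532958984)
120 [538.14136133 -25.98283676 120.        ]
121 [538.32897538 -25.87038371 121.        ]
122 [538.51658943 -25.75793067 122.        ]
```

View pics/w1c.png

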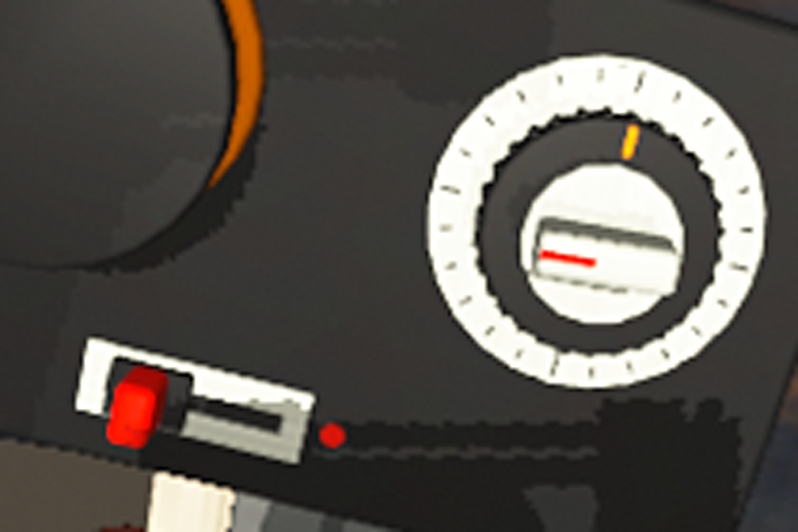

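```bash
python3 - <<'E'
from h import *
C=cam("wrist")
f=lambda u,v:(190+u/3.8,140+v/3.8)
print("bar",ray(C,f(607,267),166))
im=cv2.imread("pics/w1.png");hsv=cv2.cvtColor(im,cv2.COLOR_BGR2HSV)
red=cv2.inRange(hsv,(0,130,60),(6,255,255))|cv2.inRange(hsv,(172,130,60),(180,255,255))
ys,xs=np.nonzero(red[204:212,330:350]); P=np.array([ray(C,(x+330,y+204),166)[:2] for x,y in zip(xs,ys)])
d=np.linalg.svd(P-P.mean(0))[2][0]; print("line c",P.mean(0),"dir",d,np.arctan2(d[1],d[0]))
a,b=f(540,256),f(676,275)
for p,q in [(f(541,254),f(596,262)),(f(532,277),f(676,293))]:
    v=ray(C,p,166)-ray(C,q,166); print("bar yaw",np.arctan2(v[1],v[0]))
a=ray(C,(165,82),120);b=ray(C,(427,155),120);c=ray(C,(377,298),120);e=b-a
print("edge",a,b,c,np.linalg.norm(e),np.linalg.norm(b-c),"gyaw",np.arctan2(e[1],e[0])+np.pi/2, np.arctan2(*(b-c)[[1,0]]))
v=ray(C,f(332,435),120)-ray(C,f(112,365),120); print("lock dir rough",v)
print("fin top", [ray(C,f(*p),145) for p in [(143,375),(150,370),(130,440)]])
g=np.arctan2(e[1],e[0])+np.pi/2
Rg=np.array([[np.cos(g),-np.sin(g)],[np.sin(g),np.cos(g)]])
k=np.array([538.2,-25.9]); o=k-Rg@[20,-68]; print("grinder o",o,"lock",o+Rg@[-60,43], proj(C,[*(o+Rg@[-60,43]),145]))
oc=(a+c)[:2]/2; print("o from corners",oc)
E
```

```text
bar [535.78808115 -26.50502055 166.        ]
line c [536.40379863 -16.01276081] dir [ 0.02553175 -0.99967401] -1.545261798936438
bar yaw 1.6212241046379205
bar yaw 1.655024860791314
edge [614.48871792 170.52017119 120.        ] [597.93139942 -97.31904325 120.        ] [429.32728915 -86.95591832 120.        ] 268.35049764158236 168.92229088092816 gyaw -0.061739561207143856 -0.061387022450275185
lock dir rough [ -8.87702003 -65.97155975   0.        ]
fin top [array([477.11988902,  87.41796244, 145.        ]), array([478.91192884,  85.72746457, 145.        ]), array([457.64531256,  88.71823263, 145.        ])]
grinder o [522.43372914  43.20444778] lock [465.2011609   89.82454143] [223.98035527 248.93030747]
o from corners [521.90800354  41.78212643]
```

The crop shows the orange ring mark at the back. The bar's red line points left towards the hopper, at world yaw about 1.6, and the red fin is at (225,247). The grinder yaw is about -0.06 and the knob axis is at about (537.5,-26). Now I'll grasp the bar, with the tips above the disc at z=145.

```bash
python3 - <<'E'
from h import *
o=[np.pi,0,1.62]; x,y=537.3,-26.2
ctrl.gripper_to(36)
ctrl.goto([x,y,215],o); ctrl.move_linear([x,y,185])
f0=ctrl.read_contact_force();t0=ctrl.read_torque();print(f0,t0)
print(ctrl.move_linear([x,y,149],vel=40,until_force=4), ctrl.read_tool_pos(),ctrl.read_joints(),ctrl.read_contact_force()-f0)
cv2.imwrite("pics/w2.png",imaging.get_image("wrist"))
ctrl.gripper_to(8)
ctrl.sleep(.3)
print(ctrl.read_gripper_width(),ctrl.read_contact_force()-f0,ctrl.read_torque()-t0,ctrl.read_tool_pos(),ctrl.read_tool_rot(),ctrl.read_time_s())
E
```

```text
[-0.04643945  0.70788585 -0.20890365] [-0.05784783 -0.01929019 -0.00480571]
False [537.49602182 -26.22610686 149.18480505] [-1.77158728e-01  3.51004748e-01  1.73045754e+00  2.75749834e-05
  1.05975941e+00 -2.26351418e-01] [ 0.41196679 -0.30380331  0.29698139]
11.860552411955316 [ 0.27689894 -0.40900021  1.25068305] [ 0.0909087  -0.27011278 -0.03109769] [537.53417448 -26.18336559 149.13323508] [3.14111543e+00 3.35023538e-05 1.61997517e+00] 6.8917
```

View pics/w2.png

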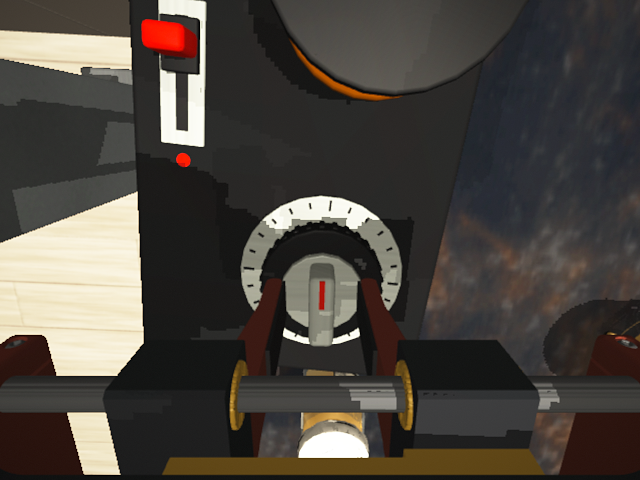

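The view is centred, with the bar square between the fingers. The gripper stopped at 11.9 mm on the bar with almost no side force. Next I'll turn in small steps and log the moment.

```bash
python3 - <<'E'
from h import *
q0=np.array(ctrl.read_joints()); a=0; log=[]
def rd(): return np.mean([ctrl.read_torque()[2] for _ in range(3)])
b=rd(); print("base",b)
while a<0.64:
    a+=0.08; ctrl.move_j(q0+[0,0,0,0,0,a]); m=rd(); print(round(a,3),round(m,3),np.round(ctrl.read_contact_force(),1),round(ctrl.read_joints()[5]-q0[5],3),ctrl.read_time_s())
    if abs(m)>.15: break
np.save("q0.npy",q0)
E
```

```text
base -0.03590339795278761
0.08 -0.082 [-0.1  0.1  0.2] 0.078 7.1417
0.16 -0.068 [ 0.2 -1.   0.5] 0.157 7.3917
0.24 -0.026 [0.1 0.6 0.6] 0.236 7.6417
0.32 -0.031 [0.2 0.1 0.9] 0.316 7.8917
0.4 -0.013 [-0.7  0.2  1. ] 0.396 8.1417
0.48 -0.052 [-1.9 -0.5  1.8] 0.476 8.3917
0.56 -0.049 [-0.9 -0.1  2. ] 0.556 8.6417
0.64 -0.05 [-1.   0.4  2.8] 0.636 8.8917
```

```bash
python3 - <<'E'
from h import *
q0=np.load("q0.npy"); a=0.64; h=[]
def rd():
    v=[]
    for _ in range(6): ctrl.sleep(.02); v.append([*ctrl.read_torque(),ctrl.read_joint_torque()[5]])
    return np.mean(v,0)
while a<1.95:
    a+=0.025; ctrl.move_j(q0+[0,0,0,0,0,a]); m=rd(); h.append(m[2])
    print(round(a,3),m.round(3),np.round(ctrl.read_contact_force(),1),round(ctrl.read_gripper_width(),2),round(ctrl.read_time_s(),1))
    if len(h)>3 and abs(m[2]-np.median(h[:8]))>.1: break
E
```

```text
0.665 [ 0.052  0.361 -0.033 -0.029] [-2.8 -0.3  2.1] 11.8 9.2
0.69 [ 0.079  0.453 -0.043 -0.03 ] [-2.1  0.4  3.5] 11.85 9.6
0.715 [ 0.126  0.566 -0.017 -0.027] [-3.2  0.1  3.6] 11.79 9.9
0.74 [ 0.134  0.628 -0.048 -0.026] [-3.5  1.   3. ] 11.56 10.3
0.765 [ 0.174  0.685 -0.066 -0.026] [-4.3  0.7  3.7] 11.77 10.6
0.79 [ 0.252  0.785 -0.041 -0.026] [-4.3  1.8  4.1] 12.02 11.0
0.815 [ 0.267  0.874 -0.05  -0.026] [-4.6  1.5  4.2] 11.64 11.3
0.84 [ 0.276  0.908 -0.016 -0.035] [-4.9  1.5  4.2] 11.76 11.7
0.865 [ 0.29   0.928 -0.032 -0.035] [-5.2  2.   4.4] 11.73 12.0
0.89 [ 0.286  0.9   -0.056 -0.035] [-5.3  2.4  4. ] 11.37 12.4
0.915 [ 0.308  0.897 -0.031 -0.035] [-4.9  0.9  4.3] 11.8 12.7
0.94 [ 0.296  0.914 -0.057 -0.035] [-4.3  0.4  4.1] 11.76 13.1
0.965 [ 0.309  0.91  -0.058 -0.035] [-5.2  1.6  4.5] 11.91 13.4
0.99 [ 0.309  0.899 -0.056 -0.035] [-5.3  1.3  3.5] 11.81 13.8
1.015 [ 0.339  0.92  -0.052 -0.035] [-4.8  2.   3.9] 11.61 14.1
1.04 [ 0.369  0.903 -0.051 -0.035] [-4.4  1.2  3.5] 11.99 14.5
1.065 [ 0.358  0.916 -0.038 -0.035] [-4.5  2.1  4.1] 11.63 14.8
1.09 [ 0.361  0.917 -0.03
[... 728 characters left out ...]
02 19.0
1.39 [ 0.442  0.957 -0.071 -0.035] [-5.5  2.3  4.3] 11.87 19.4
1.415 [ 0.48   0.956 -0.044 -0.036] [-5.5  2.2  3.7] 11.53 19.7
1.44 [ 0.465  0.947 -0.044 -0.036] [-4.8  1.9  3.6] 11.97 20.1
1.465 [ 0.484  0.966 -0.044 -0.036] [-4.5  3.1  3.6] 11.82 20.4
1.49 [ 0.452  0.975 -0.062 -0.036] [-5.5  2.3  4. ] 11.9 20.8
1.515 [ 0.472  0.955 -0.053 -0.036] [-3.8  2.3  3.9] 11.92 21.1
1.54 [ 0.498  0.946 -0.046 -0.036] [-4.7  1.9  4.4] 12.01 21.5
1.565 [ 0.523  0.969 -0.045 -0.036] [-4.6  2.2  3.4] 11.88 21.8
1.59 [ 0.501  0.968 -0.039 -0.036] [-4.6  3.2  4. ] 11.92 22.2
1.615 [ 0.515  0.954 -0.04  -0.036] [-5.1  2.1  4.2] 11.96 22.5
1.64 [0.54  0.967 0.068 0.093] [-5.3  2.   4.3] 11.82 22.9
```

The j6 torque is very clean and jumps from -0.036 to 0.093 at 1.64 rad, so the burrs are meeting there. Now I'll wind to about +0.2 Nm above contact, which is roughly burr 0.08.

```bash
python3 - <<'E'
from h import *
q0=np.load("q0.npy"); a=1.64
while a<1.78:
    a+=0.01; ctrl.move_j(q0+[0,0,0,0,0,a]); v=[]
    for _ in range(4): ctrl.sleep(.02); v.append([ctrl.read_torque()[2],ctrl.read_joint_torque()[5]])
    m=np.mean(v,0); print(round(a,3),m.round(3),np.array(ctrl.read_joints()[5]-q0[5]).round(4),round(ctrl.read_tool_rot()[2],4))
    if m[1]>=0.225: break
print(ctrl.read_time_s(),ctrl.read_contact_force())
E
```

```text
1.65 [0.139 0.165] 1.6493 -0.0293
1.66 [0.18  0.181] 1.6593 -0.0393
1.67 [0.211 0.195] 1.6693 -0.0493
1.68 [0.2   0.209] 1.6792 -0.0592
1.69 [0.228 0.223] 1.6893 -0.0692
1.7 [0.2   0.237] 1.6992 -0.0792
24.7917 [-5.69788726  2.1834552   4.23267605]
```

Slope is 1.4 Nm/rad and the estimated burr is 0.06–0.08. Release, rise, and look at the lock.

```bash
python3 - <<'E'
from h import *
p=ctrl.read_tool_pos()
ctrl.gripper_to(36); print(ctrl.read_joint_torque()[5],ctrl.read_contact_force())
ctrl.move_linear([p[0],p[1],230],vel=80)
g=-0.0615; Rg=np.array([[np.cos(g),-np.sin(g)],[np.sin(g),np.cos(g)]]); o=np.array([522.2,42.5]); L=o+Rg@[-60,43]
ctrl.gripper_to(0)
w=L+Rg@[20,25]
ctrl.goto([*(L+Rg@[60,-20]),290],[np.pi,0,g])
C=cam("wrist"); im=imaging.get_image("wrist"); cv2.imwrite("pics/w3.png",im)
print("L",L,proj(C,[*L,145]),"knob",proj(C,[537.5,-26.2,166]),ctrl.read_time_s(),ctrl.read_gripper_width())
E
```

```text
-0.0003162908978993073 [ 0.57439243  0.38108499 -0.2196932 ]
L [464.95626503  89.10638161] [299.74544917 282.35871961] knob [430.62223253 205.42378484] 27.7917 0.345143312016881
```

View pics/w3.png

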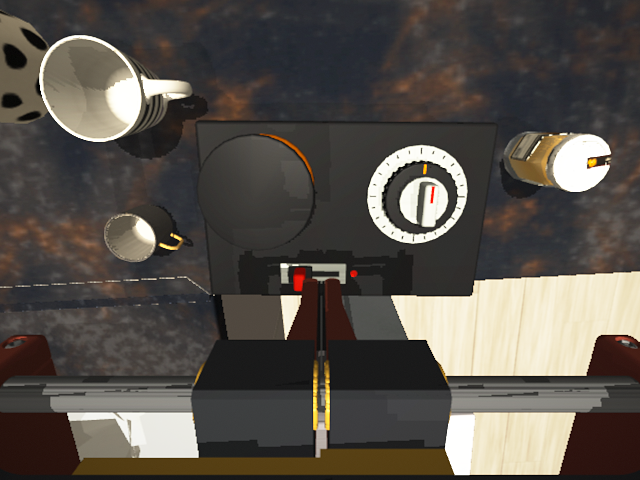

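The view shows the knob released with its red line pointing to the back, at (432,195). The fin is at about (301,279), against a prediction of (300,282), and nothing else has moved. The unloaded j6 torque is 0, so my offset was uncertain and the burr could be as low as about 0.03. Over-winding springs back to 0.13, so I'll regrasp and wind a little more for margin before locking.

```bash
python3 - <<'E'
from h import *
q0=np.load("q0.npy"); x,y=537.5,-26.2
ctrl.gripper_to(36)
o=[np.pi,0,-0.0795]
ctrl.goto([x,y,200],o); print(ctrl.move_linear([x,y,149.5],vel=60,until_force=5))
q=q0+[0,0,0,0,0,1.70]; ctrl.move_j(q)
ctrl.gripper_to(8)
a=1.70
def rd():
    v=[]
    for _ in range(4): ctrl.sleep(.02); v.append([ctrl.read_torque()[2],ctrl.read_joint_torque()[5]])
    return np.mean(v,0)
print(rd().round(3),ctrl.read_gripper_width(),ctrl.read_contact_force())
while a<1.775:
    a+=0.01; ctrl.move_j(q0+[0,0,0,0,0,a]); m=rd()
    print(round(a,3),m.round(3))
    if m[1]>.285: break
ctrl.gripper_to(36); ctrl.move_linear([x,y,230],vel=100); print(ctrl.read_time_s())
E
```

```text
False
[0.118 0.137] 11.984601431214871 [0.48048661 2.71735381 1.99284874]
1.71 [0.235 0.259]
1.72 [0.259 0.276]
1.73 [0.261 0.291]
33.4
```

The torque stays on the same line. All estimates of the burr now fall between 0.06 and 0.11. Next I'll push the lock with closed fingers.

```bash
python3 - <<'E'
from h import *
g=-0.0615; Rg=np.array([[np.cos(g),-np.sin(g)],[np.sin(g),np.cos(g)]]); L=np.array([465,89.1])
P=lambda dy:L+Rg@[0,dy]
ctrl.gripper_to(0)
ctrl.goto([*P(28),200],[np.pi,0,g])
print("down",ctrl.move_linear([*P(28),132],vel=60,until_force=4),ctrl.read_tool_pos())
f0=ctrl.read_contact_force()
for d in np.arange(24,-18,-2):
    ctrl.move_linear([*P(d),132],vel=40); f=ctrl.read_contact_force()-f0; p=ctrl.read_tool_pos()
    print(d,(Rg.T@(p[:2]-L)).round(1),(Rg.T@f[:2]).round(1),f[2].round(1))
    if np.linalg.norm(f)>10: break
print(ctrl.read_time_s())
cv2.imwrite("pics/w4.png",imaging.get_image("wrist"))
E
```

```text
down False [467.07146508 117.08366973 132.35559515]
24 [ 0.2 23.8] [-0.1 -0.8] 0.3
22 [ 0.  21.9] [0.9 1.1] 0.9
20 [-0.  19.9] [ 0.4 -0.2] 0.4
18 [-0.  17.9] [ 0.5 -0.2] 1.5
16 [-0.  15.9] [0.8 0.2] -0.8
14 [-0.  13.9] [-0.1  1.1] 1.0
12 [-0.  11.9] [0.5 0.8] 0.3
10 [-0.   9.8] [0.5 0.6] 0.9
8 [-0.   7.8] [-0.9  0.2] 0.6
6 [-0.   5.8] [-0.2  0.3] 1.0
4 [-0.   3.8] [-0.7  0.6] 1.6
2 [-0.   1.8] [-0.1  0.6] 1.1
0 [-0.  -0.2] [0.2 0.6] 1.2
-2 [-0.  -2.2] [-0.8  0.5] 0.3
-4 [-0.  -4.2] [-0.8  1.3] 0.9
-6 [ 0.  -6.2] [-0.1 -0.1] 0.0
-8 [ 0.  -8.2] [-0.3  0.8] 0.0
-10 [  0. -10.] [-1.   2.5] 0.3
-12 [ -0.  -10.2] [-0.8 10. ] 0.9
40.8167
```

View pics/w4.png

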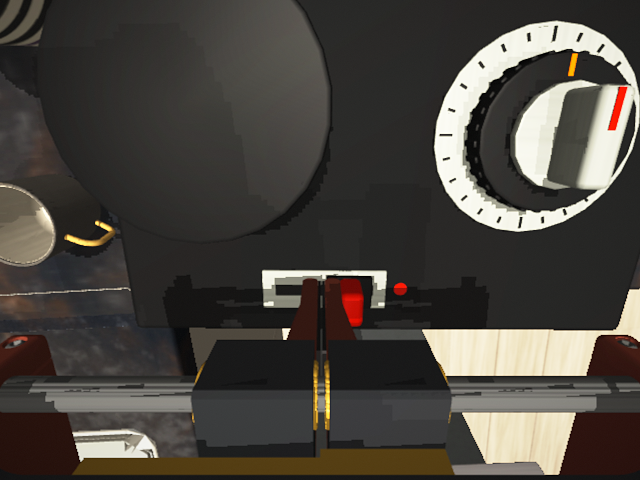

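The fin at (350,300) sits at the knob end of its track next to the red dot, and the push stopped hard at 10 N. Now I'll back off, rise and check.

```bash
python3 - <<'E'
from h import *
g=-0.0615; Rg=np.array([[np.cos(g),-np.sin(g)],[np.sin(g),np.cos(g)]]); L=np.array([465,89.1])
ctrl.move_linear([*(L+Rg@[0,5]),133],vel=60)
ctrl.move_linear([*(L+Rg@[0,5]),220],vel=120)
ctrl.goto([525,0,330],[np.pi,0,0.2])
C=cam("wrist"); im=imaging.get_image("wrist"); cv2.imwrite("pics/w5.png",im)
hsv=cv2.cvtColor(im,cv2.COLOR_BGR2HSV)
red=cv2.inRange(hsv,(0,130,60),(6,255,255))|cv2.inRange(hsv,(172,130,60),(180,255,255))
red[:140]=0; red[270:]=0; red[:,:190]=0; red[:,400:]=0
n,l,s,c=cv2.connectedComponentsWithStats(red)
for i in range(1,n):
    if s[i,4]>3: print("red",s[i],c[i].round(1), (Rg.T@(ray(C,c[i],140)[:2]-L)).round(1))
a=cv2.imread("pics/w1.png")
for nm,lo,hi in [("orange",(12,150,150),(28,255,255))]:
    for I in (a,im):
        m=cv2.inRange(cv2.cvtColor(I,cv2.COLOR_BGR2HSV),lo,hi); yy,xx=np.nonzero(m[160:200,335:375]); print(nm,xx.mean()+335,yy.mean()+160)
cv2.imwrite("pics/fin.png",np.hstack([a[:300],im[:300]])[:,::1] if 0 else cv2.resize(np.vstack([a[:290],im[:290]]),(640,580)))
print(ctrl.read_time_s(),ctrl.read_contact_force())
E
```

```text
red [352 192   7  14  29] [355.  198.2] [  84.1 -114.9]
red [244 241  15  23 253] [251.  252.1] [  0.8 -25.3]
red [275 250   8   7  45] [278.3 253.1] [  7.  -53.4]
orange 355.42857142857144 176.82142857142858
orange 357.17857142857144 175.89285714285714
42.9 [-0.43355096 -0.07978014 -0.33727534]
```

View pics/fin.png

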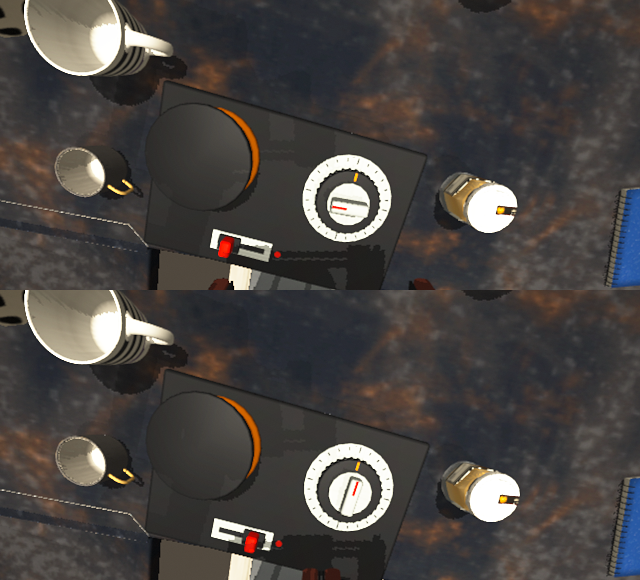

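Comparing before (top) and after (bottom): the fin has moved to the end of its track, and the knob points to the back. The orange ring mark shifted by the same 1.5 px as the fixed red dot, so the ring hasn't turned. The cup, mug and honey jar are where they were.

```bash
python3 -c "
from workcell import ctrl
ctrl.job_done(); print(ctrl.read_time_s())"
```

```text
the job is handed in; nothing more can be done
the job is handed in; nothing more can be done
```

I zeroed the grinder, locked it and handed the job in at about 43 s; no verdict was reported.

- **Knob:** I turned it clockwise and felt the burrs meet about 1.64 rad from the start. I wound it about 0.06 rad past that and let go. With no load the wrist joint torque then read 0, so my zero offset was uncertain and the burr could have been as low as about 0.03. I regrasped and wound 0.03 rad more, stopping at 0.29 Nm.
- **Burr estimate:** The two ways of reading the final torque disagree slightly, giving about 0.06 and up to 0.11 rad. Both are inside the lightly snug range of 0.04 to 0.12. Burr was felt, not measured directly.
- **Lock:** I pushed the red fin across with closed fingers until it stopped hard at 10 N. The last picture shows it about 25 mm from where it started, at the end of its track.
- **Everything else:** The ring's orange mark moved no more in the picture than the fixed red dot did, so the coarse ring shows no turn. The cup, mug and honey jar look unmoved. The gripper is clear, with contact force close to zero.

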